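# Open the spread jar in the jar brace

### The job

Pick up the closed square jar, tip it to about 45 degrees for a moment to loosen what has settled inside, bring it level again with its lid still on, and stand it fully home in the square socket of the wooden brace, which keeps it from turning. Then unscrew the tight lid counter-clockwise just until it comes free, lift it straight up and finish while still holding it level and still about 2 cm above the jar's mouth. Never tip the jar past 60 degrees, and leave everything else on the counter where it is.

Things in the scene. Friction and masses are not known exactly. Their poses are not given: they have to be found in the camera images.
- jar: Closed square amber jar, 0.3 to 0.5 kg, paper label on its +x face. Origin: centre of the underside, z up. Body 62 x 62 mm and 62 mm tall, sides along x and y; sloping shoulder to 72 mm up, then a round neck 44 mm across. 106 mm tall with the lid on. The lid holds firmly enough to carry and tip the jar by it.
- cap: The jar's round steel screw lid, 61 mm across, 24 mm tall, 60 g. Origin: centre of its lower rim, z up; closed, it is 82 mm above the jar's underside (side wall 82 to 106 mm). Short threads: closed, lid yaw minus jar yaw is -1.27 to -1.14 rad; turned counter-clockwise seen from above, it is free to lift between -0.25 and +0.25 rad (0 is best) and meets a stop at about +0.27.
- brace: Wooden block 100 x 100 x 34 mm fixed to the counter. Origin: centre of its underside, z up, sides along x and y. In its middle a square socket 66 x 66 mm, sides parallel to the block's, 28 mm deep, chamfered mouth; socket floor 6 mm above the counter. The jar may stand in it in any of the four quarter turns.
- shaker: Bystander, leave alone: small white shaker, 34 mm across and 54 mm tall, standing between the jar and the brace
- mug: Bystander, leave alone: blue mug with a handle, 80 mm across, 90 mm tall, near the far edge
- bottle: Bystander, leave alone: tall green bottle, 60 mm across, 190 mm tall, far left
- butter_tub: Bystander, leave alone: yellow tub 110 x 75 x 50 mm, right of the work area
- spatula: Bystander, leave alone: spatula lying flat on the robot's side of the work area
- bowl: Bystander, leave alone: green bowl, 220 mm across, 100 mm tall, left
- crepe_plate: Bystander, leave alone: white plate 220 mm across with a stack of crepes, left
- spreader: Bystander, leave alone: wooden T-shaped spreader lying flat near the far edge
- jar_mouth (a point): Centre of the jar's open mouth, 98 mm above its underside (fixed to the jar); hidden under the lid while that is on.
- cap_rib (a point): Point on the lid's top, 20 mm from its axis toward the lid's -x side, on a dark raised rib. Unscrewing takes about 69 degrees of turn, after which the rib points to the jar's labelled side. A springy seal makes the lid tight: steady friction of about 0.3 to 0.6 N m until free, then the lid springs up 2 or 3 mm.

How it is judged:
By the outcome, as a careful person would: the job done as asked, in the order asked, and still so for the second after the job is handed in, while the arm keeps its last pose, push and grip.
It also fails if it takes over 59 s, if anything falls off the work surface, if the arm or the gripper's body presses on something with over 40 N, if the wrist force passes 120 N, or if a joint passes its speed limit or range.

### The arm

A 6-joint arm with a two-finger parallel gripper is mounted at the origin on the work surface. World frame = base frame: x ahead of the robot, y to its left, z up, the work surface at z = 0. Lengths are in m, angles in rad, forces in N, time in s.
With the tool pointing down it reaches from about 0.25 to 0.775 m from the base axis. Payload 4 kg.
Tool frame: the origin (TCP) lies between the finger pads; the fingertips stand 14 mm ahead of it and the grasp point (between the pads) lies 5 mm behind it (tip_reach is the distance from the TCP to the fingertips, in m); z points along the fingers, y is the line along which they close (so a half turn about z gives the same grasp; the last joint's range is limited). The gripper opens to 94 mm and grips with 3 to 60 N. Pads are 16 mm wide; open, the fingers measure 119 mm over their backs; the gripper's body (75 mm by 177 mm) begins 78 mm behind the grasp point.
Start: joints at [-1.434, 0.087, 1.371, -0, 1.684, -0.103], TCP at [0.131, -0.534, 0.22] pointing down, gripper open.
Joint ranges: [-3.1, 3.1], [-0.76, 2.03], [0.27, 2.55], [-1.08, 4.22], [0.17, 2.65], [-2.57, 2.57]. Speed limits (rad/s): [2.79, 2.79, 3.14, 3.14, 3.14, 3.14].

### API

Orientations are given as [roll, pitch, yaw] about the fixed x, y, z axes, in that order (R = Rz(yaw) Ry(pitch) Rx(roll)).
In Python, from bench import * gives the robot as it stands. The module is installed in compiled form; this text tells all that it offers.
- The arm moves only by the tool servo_tool, never from a script. Its argument "targets" is a list of rows, each a list of 4 numbers: the shift along the tool's x, y, z in cm, then the turn about the tool's z in degrees. A call has 1 to 8 rows; each row is the pose to reach, as a shift and turn from the pose commanded when the call began, along the tool's axes at that moment; what a row does not reach only later rows make up. A row lasts 1/8 s, in which the tool goes at most 62.5 mm and 10.7 degrees, less where a joint would pass 70% of its speed; a pose out of reach is approached as far as the arm can. A call with a gripper value outside its range is refused whole. "claw" is the closure in counts, from 0 (fully open) to 255 (shut), set as the call begins (left out, the last holds). The fingers move at their own pace and stop on an object; the grip force is fixed at half the most. Time passes only in rows, so rows that repeat a pose let the fingers close. It gives the time, the measured TCP pose, the force, the opening and the grip force at its end, in the units of the state.
- get_obs(): the state, without advancing time (a new reading comes with each control period).
- snapshot(name): name is "scene" or "top"; returns the picture (480x640x3 uint8, blue, green, red); there is no depth.
- camera_model(name): a dict with "camera_matrix" (3x3 intrinsics, pixels), "k1" (the pictures are not rectified: a ray, as slopes to the right and down, at radius r is drawn at 1 + k1 r^2 times it, then the intrinsics apply), "camera_from_world" (4x4, takes a point from world to camera coordinates). Camera axes: x right, y up, looking along -z (the intrinsics and any distortion apply to the point x, -y, -z); pixel columns grow to the right and rows downward; lengths in m; the calibration is good to about 2 mm. A picture is of the moment at which its call begins. camera_model takes no time and is no camera call.
- close_job(): hands the job in; it is judged then, once.
The state is a dict: "time": time; "joint_positions": joint angles; "qvel": joint speeds; "joint_torque": joint torques, N m; "tool_pos": TCP position; "ee_rot": TCP orientation; "wrist_force": force on the tool from outside, world axes, zero at the start; "wrist_torque": the same for the moment, N m; "width": finger opening in m; "finger_force": force on a finger pad.
Only numpy, scipy, OpenCV 4.12 (cv2) and the standard library are available. Lean on these libraries where they do the work, as an engineer would, in place of code of your own. Each camera call takes 0.05 s, during which the arm holds its last target. There are 200 camera calls.

## Working session

There is one attempt and no reset: what is moved stays moved. The work goes in short steps, Python scripts to look and compute and a tool call to move; the robot and the scene stay as the last step left them, time stands still between calls to the robot, and variables do not carry over. Pictures are saved under pics/ and viewed, at most 10 in all, crops included, and the job is handed in when it is done.

Besides the shell and the picture viewer there is one more tool, called after "Request:" by a JSON object that holds its "method" and its "body", one argument or row to a line. servo_tool: Moves the arm, as the interface text tells. Its arguments: {"type":"object","properties":{"targets":{"type":"array"},"claw":{"type":"number"}},"required":["targets"]}

```bash
mkdir -p pics; cat > h.py <<'E'
import numpy as np, cv2
from bench import *
def proj(n,P):
    m=camera_model(n);K=np.array(m["camera_matrix"]);T=np.array(m["camera_from_world"]);P=np.atleast_2d(P)
    c=P@T[:3,:3].T+T[:3,3];s=np.c_[c[:,0]/-c[:,2],c[:,1]/c[:,2]]
    s=s*(1+m["k1"]*(s**2).sum(1,keepdims=True));return s@K[:2,:2].T+K[:2,2]
def unproj(n,uv,z):
    m=camera_model(n);K=np.array(m["camera_matrix"]);T=np.array(m["camera_from_world"]);uv=np.atleast_2d(uv).astype(float)
    s=cv2.undistortPoints(uv[:,None],K,np.array([m["k1"],0,0,0.]))[:,0]
    # note k1 model r^2 on undistorted
    d=np.c_[s[:,0],-s[:,1],-np.ones(len(s))]@T[:3,:3];o=-T[:3,:3].T@T[:3,3]
    return o+d*((z-o[2])/d[:,2])[:,None]
E
python3 - <<'E'
from h import *
for n in("scene","top"):
    cv2.imwrite(f"pics/{n}0.png",snapshot(n));m=camera_model(n);T=np.array(m["camera_from_world"]);print(n,-T[:3,:3].T@T[:3,3],-T[2,:3],m["k1"],m["camera_matrix"][0])
o=get_obs();print(o)
E
```

```text
scene [ 1.21374642 -0.44223434  0.61089725] [-0.66386048  0.51791283 -0.53949566] 0.02890633608441804 [482.04290312   0.         317.20009452]
top [0.34479798 0.07678052 1.21552462] [ 0.19106113 -0.01721097 -0.98142724] -0.04077375198616338 [501.94296382   0.         327.71695013]
{'time': 0.1, 'joint_positions': array([-1.43411917e+00,  8.78865668e-02,  1.37206784e+00,  1.58622742e-05,
        1.68360279e+00, -1.03093740e-01]), 'qvel': array([-0.00082559, -0.00123185, -0.00482479, -0.00079749,  0.00060179,
       -0.00023357]), 'joint_torque': array([ 1.69841445e-03, -3.41251123e+01, -3.03302586e+01,  7.19826040e-02,
        3.04163934e-02, -1.00801908e-04]), 'tool_pos': array([ 0.1305556 , -0.53381052,  0.2184361 ]), 'ee_rot': array([-3.13964016e+00, -2.17854625e-04,  2.39772452e-01]), 'wrist_force': array([-0.73325665,  0.40045276,  0.39279455]), 'wrist_torque': array([-0.059534  ,  0.01854403,  0.02502809]), 'finger_force': 0.0, 'width': 0.09430183740450875}
```

View pics/scene0.png

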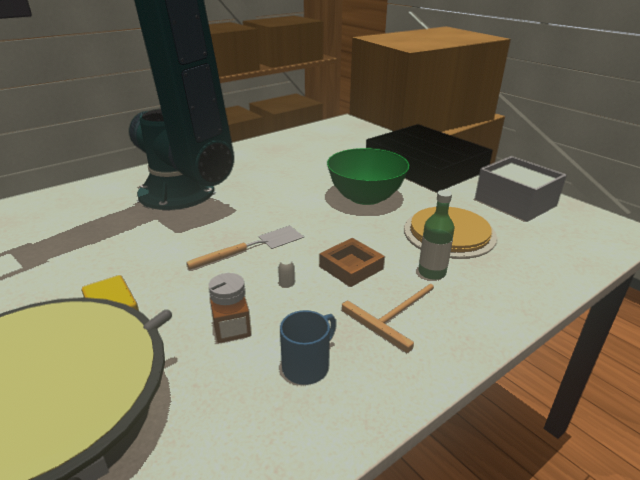

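View pics/top0.png

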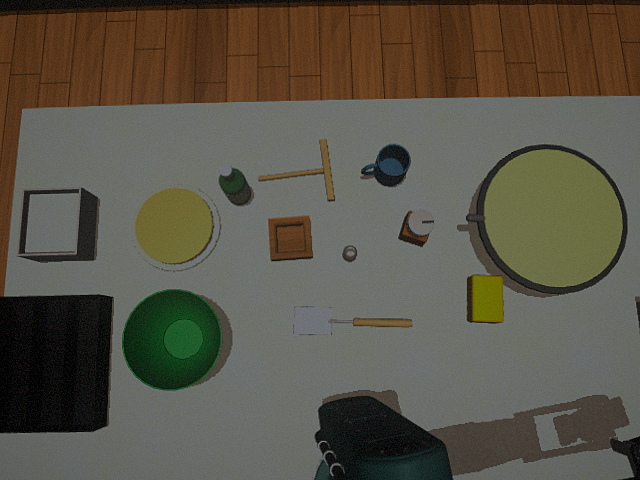

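The scene view shows the jar at about (229,305), the shaker at (286,272) and the brace at (352,261). In the top view the jar is at (415,228), the brace at (290,238) and the shaker at (350,253). I'll enlarge crops of both to measure.

```bash
python3 - <<'E'
from h import *
a=cv2.imread("pics/top0.png")[205:270,260:445];b=cv2.imread("pics/scene0.png")[230:350,200:400]
a=cv2.resize(a,None,fx=4,fy=4,interpolation=2);b=cv2.resize(b,(740,444)[:2],interpolation=2)
a=cv2.convertScaleAbs(a,alpha=1.5)
b=cv2.resize(cv2.imread("pics/scene0.png")[235:345,205:390],None,fx=3,fy=3,interpolation=2)
b=cv2.copyMakeBorder(b,0,0,0,185,0)
cv2.imwrite("pics/crop.png",np.vstack([a,b]))
print(unproj("top",[[422,222]],.106),unproj("top",[[350,253]],.03),unproj("top",[[290,238]],.034))
E
```

```text
[[ 0.58970355 -0.15801197  0.106     ]] [[0.53499097 0.00380033 0.03      ]] [[0.57454993 0.14647385 0.034     ]]
```

View pics/crop.png

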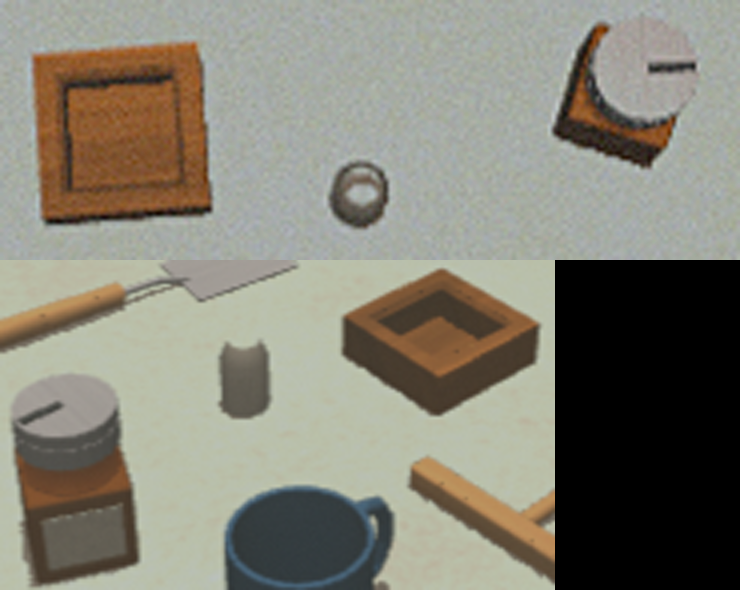

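The crop shows the rib pointing to image right (−y), and clear brace corners and jar edges. I'll fit the poses, and test the arm's behaviour at the edge of its reach, since I have no direct tilt command.

```bash
python3 - <<'E'
from h import *
from scipy.optimize import least_squares as ls
t=lambda a:(np.array(a)+.5)/4-.5+[260,205]
s=lambda a:(np.array(a)-[0,260]+.5)/3-.5+[205,235]
def tf(p,P): 
    c,q=np.cos(p[2]),np.sin(p[2]);P=np.array(P,float);return np.c_[p[0]+c*P[:,0]-q*P[:,1],p[1]+q*P[:,0]+c*P[:,1],P[:,2]]
h=.05
# brace: image-up=+x, left=+y
A=[[h,h,.034],[h,-h,.034],[-h,-h,.034],[-h,h,.034]]
f=lambda p,P,ot,Q,os:np.r_[(proj("top",tf(p,P))-t(ot)).ravel(),(proj("scene",tf(p,Q))-s(os)).ravel()]
B=[[-h,-h,.034],[-h,h,.034],[h,h,.034],[h,-h,.034],[h,-h,0]]
r=ls(f,[.57,.14,.08],args=(A,[[33,55],[197,42],[212,212],[45,218]],B,[[343,318],[441,269],[539,324],[438,376],[437,415]]));print("brace",r.x,r.fun.round(1))
k=.031
A=[[-k,k,0],[-k,-k,0],[0,0,.106]]
B=[[k,-k,0],[k,k,0],[0,0,.106]]
r=ls(f,[.59,-.16,-.35],args=(A,[[555,133],[649,166],[645,70]],B,[[36,584],[137,563],[65,405]]));print("jar",r.x,r.fun.round(1))
E
```

```text
brace [0.57774984 0.14639898 0.05303099] [ 0.1 -0.3  0.4 -0.3 -0.2 -2.  -0.4 -0.2 -0.7 -1.5 -0.3 -1.  -0.3 -0.8
 -0.  -0.2 -0.4  0.1]
jar [ 0.59104832 -0.15696667 -0.359758  ] [-0.8  0.6 -0.4  0.4  0.6 -0.7 -0.2  0.7  0.8  0.4 -0.8 -0.7]
```

Request:
{"method": "servo_tool", "body": {
  "targets": [
    [0,5,0,0],
    [0,10,0,0],
    [0,15,0,0],
    [0,20,0,0],
    [0,25,0,0],
    [0,29,0,0],
    [0,32,0,0],
    [0,32,0,0]
  ]
}}

```text
time: 1.1
tool_pos: [0.2023, -0.8274, 0.2083]
ee_rot: [3.128, -0.0, 0.24]
wrist_force: [0.4, 0.2, -0.2]
width: 0.0938
finger_force: 0.0
```

The tool stays vertical at the edge of its reach, so it can't be tilted. I'll hold the jar by its lid and tip it by nudging the body against the fixed brace, letting it pivot between the pads. First I move toward the jar.

Request:
{"method": "servo_tool", "body": {
  "targets": [
    [3,-3,0,3],
    [7,-7,0,7],
    [11,-11,0,12],
    [15,-15.5,0,16],
    [19,-20,0,20],
    [23,-24,0,24],
    [27,-28,0,28],
    [31,-32,0,34]
  ],
  "claw": 0
}}

```text
time: 2.1
tool_pos: [0.4278, -0.4408, 0.2105]
ee_rot: [3.124, -0.016, -0.357]
wrist_force: [0.2, -0.8, -0.1]
width: 0.0938
finger_force: 0.0
```

```bash
cat >> h.py <<'E'
def to(x,y,z,yaw):
    o=get_obs();p=o["tool_pos"];w=o["ee_rot"][2];d=np.array([x,y,z])-p
    c,s=np.cos(w),np.sin(w);dy=(yaw-w+np.pi)%(2*np.pi)-np.pi
    print("t",o["time"],p.round(4),o["ee_rot"].round(3),"shift cm",(100*np.array([c*d[0]+s*d[1],s*d[0]-c*d[1],-d[2]])).round(2),"turn",np.degrees(-dy).round(1))
E
python3 -c "
from h import *
to(.591,-.157,.15,-.36)"
```

```text
t 2.1 [ 0.4278 -0.4408  0.2105] [ 3.124 -0.016 -0.357] shift cm [  5.38 -32.3    6.05] turn 0.2
```

Request:
{"method": "servo_tool", "body": {
  "targets": [
    [1,-5,0,0],
    [2,-10,0,0],
    [3,-15,0,0],
    [4,-20,1,0],
    [4.7,-25,3,0],
    [5.2,-29.5,5,0],
    [5.4,-32.3,6,0],
    [5.4,-32.3,6,0]
  ]
}}

```text
time: 3.1
tool_pos: [0.59, -0.1578, 0.1443]
ee_rot: [3.128, -0.013, -0.35]
wrist_force: [-0.2, 0.3, -0.2]
width: 0.0942
finger_force: 0.0
```

```bash
python3 - <<'E'
from h import *
to(.591,-.157,.091,-.36)
a=cv2.resize(snapshot("top")[170:290,340:480],None,fx=3,fy=3,interpolation=2)
b=cv2.resize(snapshot("scene")[220:350,170:300],(420,360),interpolation=2)
cv2.imwrite("pics/c1.png",np.hstack([a[:360],b])[:, :800])
E
```

```text
t 3.1 [ 0.59   -0.1578  0.1443] [ 3.128 -0.013 -0.35 ] shift cm [ 0.07 -0.11  5.33] turn 0.6
```

View pics/c1.png

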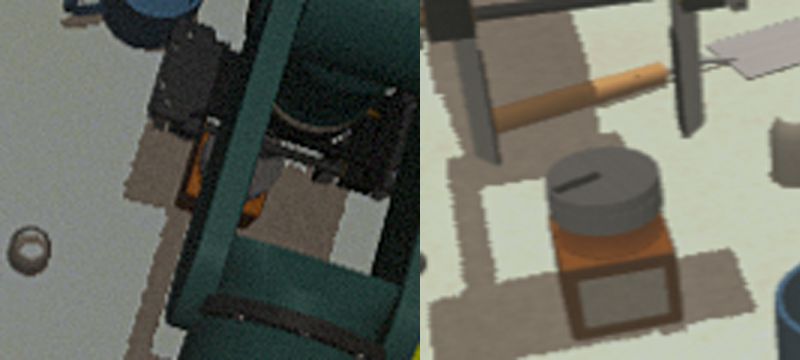

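The crop shows both fingers straddling the lid, in line with the jar's y faces. I'll descend and grip.

Request:
{"method": "servo_tool", "body": {
  "targets": [
    [0.05,-0.1,1.5,0.5],
    [0.05,-0.1,3.5,0.5],
    [0.05,-0.1,5,0.5],
    [0.05,-0.1,5.3,0.5],
    [0.05,-0.1,5.3,0.5]
  ]
}}

```text
time: 3.82
tool_pos: [0.5913, -0.1604, 0.0886]
ee_rot: [3.128, -0.01, -0.363]
wrist_force: [-0.2, -0.6, 0.2]
width: 0.094
finger_force: 0.0
```

Request:
{"method": "servo_tool", "body": {
  "targets": [
    [0,0,0,0],
    [0,0,0,0],
    [0,0,0,0],
    [0,0,0,0],
    [0,0,0,0],
    [0,0,0,0]
  ],
  "claw": 255
}}

```text
time: 4.58
tool_pos: [0.5919, -0.1593, 0.0892]
ee_rot: [3.129, -0.011, -0.362]
wrist_force: [1.6, 4.0, 2.3]
width: 0.0607
finger_force: 30.0
```

The jar is gripped: opening 60.7 mm, force 30 N. I'll lift and carry it to the robot side of the brace.

Request:
{"method": "servo_tool", "body": {
  "targets": [
    [0,0,-2,0],
    [0,0,-6,0],
    [0,0,-10,0],
    [-3,-4,-10.5,-4],
    [-7,-8.5,-10.5,-9],
    [-11.5,-13.5,-10.5,-14],
    [-16,-18.5,-10.5,-19],
    [-19,-22,-10.5,-23.7]
  ]
}}

```text
time: 5.58
tool_pos: [0.4891, 0.1155, 0.1866]
ee_rot: [3.123, 0.001, 0.054]
wrist_force: [0.5, 0.2, -4.8]
width: 0.0604
finger_force: 30.0
```

Request:
{"method": "servo_tool", "body": {
  "targets": [
    [0,0,0,0],
    [0,0,0,0]
  ]
}}

```text
time: 5.82
tool_pos: [0.4906, 0.114, 0.1873]
ee_rot: [3.123, -0.001, 0.051]
wrist_force: [-0.0, -0.8, -3.8]
width: 0.0607
finger_force: 30.0
```

```bash
python3 - <<'E'
from h import *
to(.487,.141,.103,.053);print(get_obs()["wrist_force"],get_obs()["width"])
a=cv2.resize(snapshot("top")[190:310,240:380],(420,360),interpolation=2)
b=cv2.resize(snapshot("scene")[140:300,220:390],(380,360),interpolation=2)
cv2.imwrite("pics/c2.png",np.hstack([a,b]))
E
```

```text
t 5.825 [0.4906 0.114  0.1873] [ 3.123e+00 -1.000e-03  5.100e-02] shift cm [-0.22 -2.72  8.43] turn -0.1
[-0.00943956 -0.82332164 -3.75342416] 0.06070556337278438
```

View pics/c2.png

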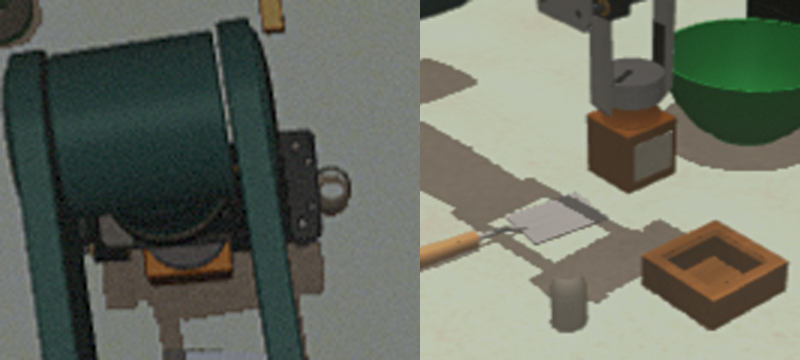

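The jar hangs level from the lid, upright and square to the brace. I'll lower it beside the brace's near wall.

Request:
{"method": "servo_tool", "body": {
  "targets": [
    [-0.4,-1.4,0,0],
    [-0.4,-2.7,1.5,0],
    [-0.4,-2.7,4,0],
    [-0.4,-2.7,6.5,0],
    [-0.4,-2.7,8,0],
    [-0.4,-2.7,8.4,0],
    [-0.4,-2.7,8.4,0]
  ]
}}

```text
time: 6.8
tool_pos: [0.4864, 0.1403, 0.1045]
ee_rot: [3.125, -0.004, 0.051]
wrist_force: [0.2, 0.1, -4.3]
width: 0.0609
finger_force: 30.0
```

```bash
python3 - <<'E'
from h import *
to(.557,.144,.103,.053)
E
```

```text
t 6.8 [0.4864 0.1403 0.1045] [ 3.125 -0.004  0.051] shift cm [ 7.07 -0.01  0.15] turn -0.1
```

Request:
{"method": "servo_tool", "body": {
  "targets": [
    [0.8,0,0,0],
    [1.3,0,0,0],
    [1.8,0,0,0],
    [2.3,0,0,0],
    [2.8,0,0,0],
    [3.2,0,0,0],
    [3.5,0,0,0],
    [3.5,0,0,0]
  ]
}}

```text
time: 7.8
tool_pos: [0.5214, 0.1421, 0.1045]
ee_rot: [3.125, -0.004, 0.051]
wrist_force: [-3.3, 0.2, -1.6]
width: 0.0609
finger_force: 30.0
```

```bash
python3 - <<'E'
from h import *
o=get_obs();print(o["wrist_force"],o["wrist_torque"],o["width"])
a=cv2.resize(snapshot("scene")[180:290,260:410],(780,572),interpolation=2)
cv2.imwrite("pics/c3.png",a)
E
```

```text
[-3.29087337  0.15517517 -1.56514943] [0.14345717 0.70955893 0.05621247] 0.060923821268169594
```

View pics/c3.png

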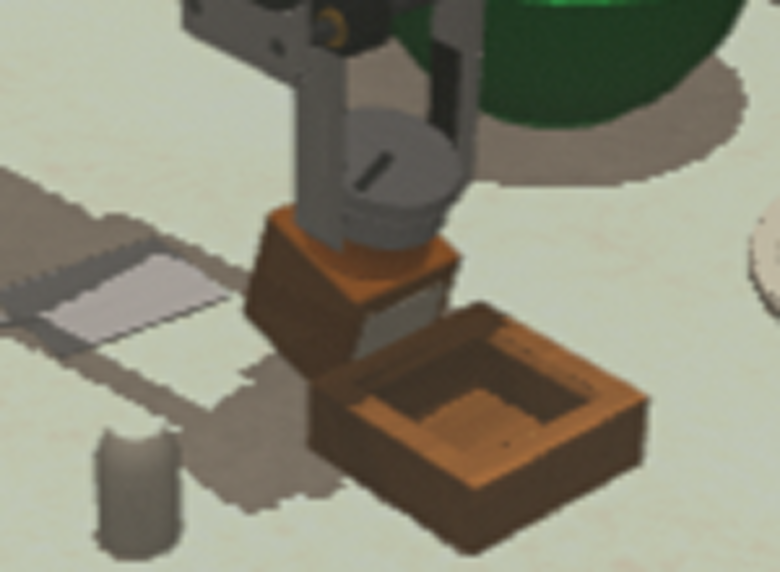

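It pivots as planned: the jar is tipped about 20° against the brace edge with only 3 N. I'll continue to about 45°.

Request:
{"method": "servo_tool", "body": {
  "targets": [
    [0.5,0,0,0],
    [1,0,0,0],
    [1.6,0,0,0],
    [2.2,0,0,0],
    [2.8,0,0,0],
    [3.4,0,0,0],
    [3.8,0,0,0],
    [3.9,0,0,0]
  ]
}}

```text
time: 8.85
tool_pos: [0.5603, 0.1437, 0.1044]
ee_rot: [3.124, -0.003, 0.051]
wrist_force: [-3.9, -1.1, -3.1]
width: 0.0607
finger_force: 30.0
```

Request:
{"method": "servo_tool", "body": {
  "targets": [
    [0,0,0,0],
    [-0.2,0,-1.5,0],
    [-0.2,0,-3.5,0],
    [-0.2,0,-5,0],
    [-0.2,0,-5,0],
    [-0.2,0,-5,0]
  ]
}}

```text
time: 9.6
tool_pos: [0.5578, 0.1447, 0.1542]
ee_rot: [3.125, -0.003, 0.051]
wrist_force: [-0.7, -0.4, -4.7]
width: 0.0607
finger_force: 30.0
```

```bash
python3 - <<'E'
from h import *
o=get_obs();print(o["wrist_force"],o["wrist_torque"],o["width"]);to(.557,.144,.103,.053)
a=cv2.resize(snapshot("scene")[150:270,270:420],(750,600),interpolation=2)
cv2.imwrite("pics/c4.png",a)
E
```

```text
[-0.65805252 -0.42936348 -4.69094195] [ 0.06364986 -0.14647074  0.00608783] 0.060654502224124385
t 9.6 [0.5578 0.1447 0.1542] [ 3.125e+00 -3.000e-03  5.100e-02] shift cm [-0.08  0.06  5.12] turn -0.1
```

View pics/c4.png

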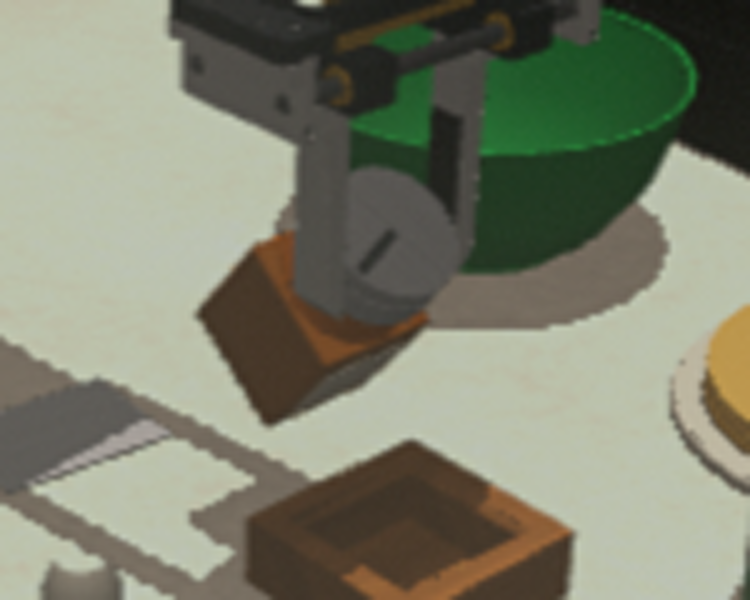

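The jar is held in the air at about 45°. Before levelling it against the socket's inner edge, I'll check how close the bottle is.

```bash
python3 - <<'E'
from h import *
print(unproj("top",[[225,171]],.19),unproj("top",[[240,196]],.03), unproj("scene",[[434,271]],0),unproj("scene",[[445,197]],.19))
E
```

```text
[[0.69363719 0.27406717 0.19      ]] [[0.68307667 0.26738962 0.03      ]] [[0.70025854 0.27873313 0.        ]] [[0.71245068 0.25814496 0.19      ]]
```

Request:
{"method": "servo_tool", "body": {
  "targets": [
    [2,0,0.5,0],
    [3.8,0,2,0],
    [3.8,0,4,0],
    [3.8,0,4.6,0],
    [3.2,0,4.3,0],
    [2.6,0,4,0],
    [2.1,0,3.7,0],
    [1.6,0,3.4,0]
  ]
}}

```text
time: 10.65
tool_pos: [0.5729, 0.1449, 0.1203]
ee_rot: [3.125, -0.002, 0.051]
wrist_force: [1.2, 0.7, -3.2]
width: 0.0609
finger_force: 30.0
```

```bash
python3 - <<'E'
from h import *
o=get_obs();print(o["wrist_force"],o["wrist_torque"],o["width"]);to(.549,.144,.125,.053)
a=cv2.resize(snapshot("scene")[170:290,270:420],(600,480),interpolation=2)
cv2.imwrite("pics/c5.png",a)
E
```

```text
[ 1.16764615  0.68814102 -3.23244636] [ 0.14232412 -0.53007789 -0.04834175] 0.06088172558897369
t 10.65 [0.5729 0.1449 0.1203] [ 3.125e+00 -2.000e-03  5.100e-02] shift cm [-2.4  -0.04 -0.47] turn -0.1
```

View pics/c5.png

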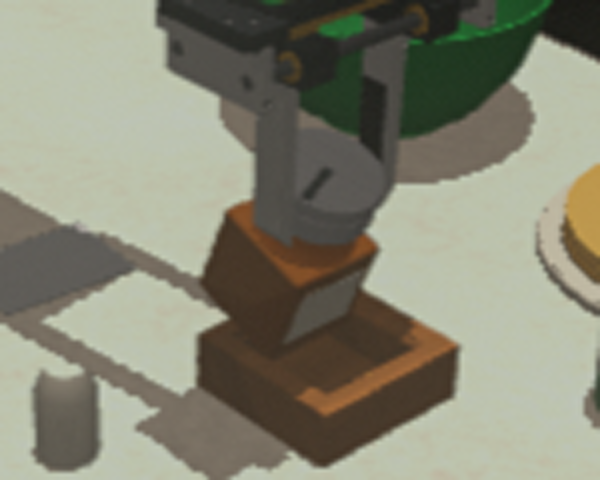

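It's back to about 30° with low force. I'll follow the arc the rest of the way to level, then lift clear.

Request:
{"method": "servo_tool", "body": {
  "targets": [
    [-0.6,0,-0.2,0],
    [-1.2,0,-0.35,0],
    [-1.8,0,-0.45,0],
    [-2.4,0,-0.5,0],
    [-3.0,0,-0.5,0],
    [-3.7,0,-0.45,0],
    [-4.3,0,-0.4,0],
    [-4.8,0,-0.3,0]
  ]
}}

```text
time: 11.7
tool_pos: [0.5257, 0.1425, 0.1237]
ee_rot: [3.125, -0.004, 0.051]
wrist_force: [1.0, 0.3, -0.0]
width: 0.0606
finger_force: 30.0
```

Request:
{"method": "servo_tool", "body": {
  "targets": [
    [0,0,0,0],
    [0,0,-1,0],
    [0,0,-3,0],
    [2.5,0,-4,0],
    [5,0,-4,0],
    [5.2,0,-4,0],
    [5.2,0,-4,0]
  ]
}}

```text
time: 12.58
tool_pos: [0.5767, 0.1458, 0.1625]
ee_rot: [3.125, 0.0, 0.051]
wrist_force: [-0.4, 0.2, -4.4]
width: 0.0609
finger_force: 30.0
```

```bash
python3 - <<'E'
from h import *
o=get_obs();print(o["wrist_force"],o["wrist_torque"],o["width"]);to(.577,.146,.13,.053)
a=cv2.resize(snapshot("scene")[160:290,290:410],(738,800),interpolation=2)
a=cv2.resize(a,(553,600));cv2.imwrite("pics/c6.png",a)
E
```

```text
[-0.44727347  0.16654833 -4.39210217] [ 0.01437633 -0.01837213  0.00630201] 0.06088790085082696
t 12.575 [0.5767 0.1458 0.1625] [3.125 0.    0.051] shift cm [ 0.03 -0.02  3.25] turn -0.1
```

View pics/c6.png

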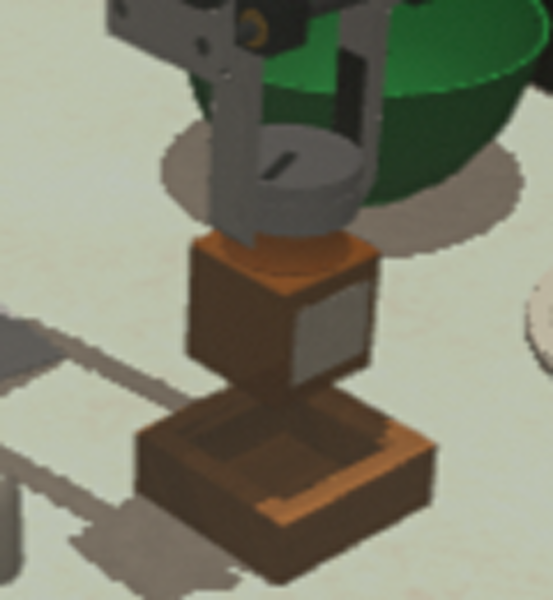

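The jar is nearly level above the socket. I'll fit the jar and brace together from this picture to get the remaining offset.

```bash
python3 - <<'E'
from h import *
from scipy.optimize import least_squares as ls
from scipy.spatial.transform import Rotation as R
s=lambda a:(np.array(a,float)+.5)/[4.608,4.615]-.5+[290,160]
k=.031
J=np.array([[k,-k,.0],[-k,-k,0],[k,k,0],[k,-k,.062],[-k,-k,.062],[k,k,.062],[0,0,.106]])
O=s([[290,406],[188,355],[370,360],[287,295],[192,243],[379,256],[309,152]])
f=lambda p:(proj("scene",R.from_euler("xyz",p[3:]).apply(J)+p[:3])-O).ravel()
r=ls(f,[.577,.146,.075,0,0,.05]);print("jar",r.x[:3].round(4),np.degrees(r.x[3:]).round(1),r.fun.round(1))
h=.05;B=np.array([[-h,-h,.034],[h,-h,.034],[h,h,.034],[h,-h,0],[-h,-h,0],[h,h,0]])
O2=s([[135,436],[281,526],[437,446],[281,586],[136,492],[434,505]])
g=lambda p:(proj("scene",R.from_euler("z",p[2]).apply(B)+[p[0],p[1],0])-O2).ravel()
r=ls(g,[.577,.146,.05]);print("brace",r.x.round(4),r.fun.round(1))
# brace from top, dropping the doubtful corner
t=lambda a:(np.array(a)+.5)/4-.5+[260,205]
B2=np.array([[h,h,.034],[h,-h,.034],[-h,h,.034]]);O3=t([[33,55],[197,42],[45,218]])
g2=lambda p:(proj("top",R.from_euler("z",p[2]).apply(B2)+[p[0],p[1],0])-O3).ravel()
r=ls(g2,[.577,.146,.05]);print("braceT",r.x.round(4),r.fun.round(1))
r=ls(lambda p:np.r_[g(p),g2(p)],[.577,.146,.05]);print("both",r.x.round(4))
E
```

```text
jar [0.5448 0.1719 0.0502] [-1.8  1.9  6.1] [-1.6  0.5 -0.1 -0.3  0.1  0.6  1.7 -0.6  0.9 -0.6  1.2 -1.4 -2.2  1.7]
brace [0.5807 0.1455 0.0482] [-0.1 -0.9  0.5  0.4  0.3 -0.2 -0.2  0.7 -0.4 -0.2 -0.2 -0. ]
braceT [0.5772 0.1463 0.0621] [-0.   0.1  0.2 -0.2 -0.2  0.2]
both [0.5791 0.1461 0.0598]
```

Request:
{"method": "servo_tool", "body": {
  "targets": [
    [0.15,0,2,0],
    [0.15,0,3.2,0],
    [0.15,0,3.7,0],
    [0.15,0,4.1,0],
    [0.15,0,4.4,0],
    [0.15,0,4.6,0]
  ]
}}

```text
time: 13.38
tool_pos: [0.5822, 0.1454, 0.1216]
ee_rot: [3.125, -0.012, 0.051]
wrist_force: [1.7, -0.5, 8.5]
width: 0.0608
finger_force: 30.0
```

```bash
python3 - <<'E'
from h import *
o=get_obs();print(o["wrist_force"],o["wrist_torque"],o["width"]);to(.5785,.146,.095,.053)
E
```

```text
[ 1.73527535 -0.50193224  8.54301407] [-0.0046264  -0.23074347  0.07960996] 0.060838748413982964
t 13.375 [0.5822 0.1454 0.1216] [ 3.125 -0.012  0.051] shift cm [-0.37 -0.08  2.66] turn -0.1
```

The jar is on the chamfer and being pushed toward +x. I'll ease off, shift that way and press again.

Request:
{"method": "servo_tool", "body": {
  "targets": [
    [0,0,-0.4,0],
    [0.3,0,-0.3,0],
    [0.3,0,0,0],
    [0.3,0,0.3,0]
  ]
}}

```text
time: 13.88
tool_pos: [0.5866, 0.1455, 0.1189]
ee_rot: [3.125, -0.015, 0.051]
wrist_force: [5.1, -1.0, 12.4]
width: 0.0607
finger_force: 30.0
```

```bash
python3 - <<'E'
from h import *
o=get_obs();print(o["wrist_force"],o["wrist_torque"],o["width"]);to(.5785,.146,.095,.053)
a=cv2.resize(snapshot("scene")[185:285,290:410],(720,600),interpolation=2);cv2.imwrite("pics/c7.png",a)
E
```

```text
[ 5.07071955 -0.97230348 12.35983443] [ 0.06330917 -0.69008719  0.02250834] 0.06071405515006623
t 13.875 [0.5866 0.1455 0.1189] [ 3.125 -0.015  0.051] shift cm [-0.8  -0.1   2.39] turn -0.1
```

View pics/c7.png

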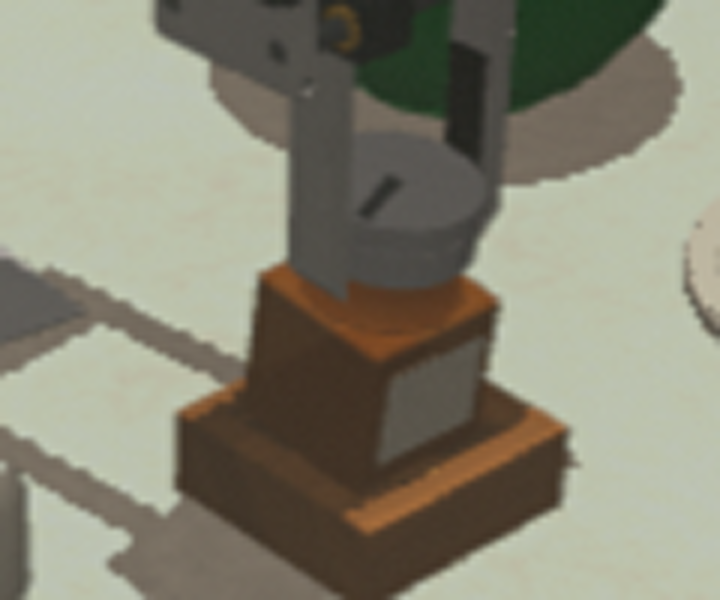

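The jar has its lower corner in the socket but leans about 7°, top toward +x. I'll lift, shift +x so the low edge lands on the far rim, and press it level there. The jar is level when the TCP is at 123 mm.

Request:
{"method": "servo_tool", "body": {
  "targets": [
    [0,0,-1,0],
    [0,0,-2.8,0],
    [1.0,0,-3.2,0],
    [1.7,0,-2.8,0],
    [1.7,0,-2,0],
    [1.7,0,-1.4,0],
    [1.7,0,-1.0,0],
    [1.7,0,-0.8,0]
  ]
}}

```text
time: 14.92
tool_pos: [0.5996, 0.1461, 0.126]
ee_rot: [3.125, -0.005, 0.051]
wrist_force: [-4.5, -1.5, 11.2]
width: 0.0606
finger_force: 30.0
```

```bash
python3 - <<'E'
from h import *
o=get_obs();print(o["wrist_force"],o["wrist_torque"],o["width"]);to(.598,.147,.123,.053)
E
```

```text
[-4.52403405 -1.52604139 11.15472382] [-0.15919097  1.14359905  0.0431992 ] 0.0605553820330372
t 14.925 [0.5996 0.1461 0.126 ] [ 3.125 -0.005  0.051] shift cm [-0.15 -0.09  0.3 ] turn -0.1
```

Request:
{"method": "servo_tool", "body": {
  "targets": [
    [0,0,0.2,0],
    [0,0,0.4,0],
    [0,0,0.4,0]
  ]
}}

```text
time: 15.3
tool_pos: [0.6011, 0.1462, 0.1259]
ee_rot: [3.125, -0.011, 0.051]
wrist_force: [-5.6, -1.4, 17.4]
width: 0.0606
finger_force: 30.0
```

```bash
python3 - <<'E'
from h import *
o=get_obs();print(o["wrist_force"],o["wrist_torque"],o["width"]);to(.598,.147,.123,.053)
E
```

```text
[-5.57224697 -1.42075982 17.39218723] [-0.27078478  1.11292871  0.0817185 ] 0.06062481747041567
t 15.3 [0.6011 0.1462 0.1259] [ 3.125 -0.011  0.051] shift cm [-0.3  -0.1   0.29] turn -0.1
```

```bash
cat > lab.py <<'E'
from h import *
from scipy.optimize import least_squares as ls
from scipy.spatial.transform import Rotation as R
def label(im,c,r=30):
    c=np.array(c).round().astype(int);u,v=c-r
    p=cv2.resize(im[v:v+2*r,u:u+2*r],None,fx=4,fy=4,interpolation=cv2.INTER_LINEAR)
    S=cv2.cvtColor(p,cv2.COLOR_BGR2HSV)[...,1]
    m=((S<110)*255).astype(np.uint8)
    m=cv2.morphologyEx(m,cv2.MORPH_OPEN,np.ones((7,7)))
    n,l,st,ce=cv2.connectedComponentsWithStats(m,connectivity=4)
    k=l[2*r*4//2,2*r*4//2]
    if k==0:print("no label at centre");return None
    cn=max(cv2.findContours((l==k).astype(np.uint8),0,2)[0],key=cv2.contourArea)
    h=cv2.convexHull(cn)
    for e in range(2,40):
        q=cv2.approxPolyDP(h,e,True)
        if len(q)==4:break
    q=q[:,0].astype(float)
    print("area",st[k,4],"n",len(q))
    q=(q+.5)/4-.5+[u,v]
    a=np.arctan2(*(q-q.mean(0)).T[::-1]);return q[np.argsort(a)]  # TL,TR,BR,BL
def quad(w,h,z): # seen from +x side: left is -y
    return np.array([[.031,-w,z+h],[.031,w,z+h],[.031,w,z-h],[.031,-w,z-h]])
E
python3 - <<'E'
from lab import *
im=cv2.imread("pics/scene0.png");j=[.591,-.157,-.36]
c=proj("scene",R.from_euler("z",j[2]).apply([[.031,0,.033]])+[j[0],j[1],0])[0]
q=label(im,c);print(q.round(1))
f=lambda p:(proj("scene",R.from_euler("z",p[5]).apply(quad(*p[:3]))+[p[3],p[4],0])-q).ravel()
r=ls(f,[.02,.02,.033,.591,-.157,-.36]);print(r.x.round(4),r.fun.round(2))
im=snapshot("scene");o=get_obs();print(o["tool_pos"])
for th in(0,):
    c=proj("scene",R.from_euler("z",.053).apply([[.031,0,.033-.098]])+o["tool_pos"]+[0,0,.005])[0];q=label(im,c);print(c,q.round(1))
np.save("q.npy",q)
E
```

```text
area 50813 n 4
[[201.6 295.6]
 [261.4 295.6]
 [261.4 355.4]
 [201.6 355.4]]
[ 0.4446  0.5839 -4.3255 -3.868   1.9054 -0.6632] [-4.7   0.45 -2.23  0.52  2.43 -0.52  5.13 -0.53]
[0.60106883 0.14617335 0.12589617]
area 40464 n 4
[369.72063278 252.29218502] [[339.6 221.6]
 [399.4 221.6]
 [399.4 281.4]
 [339.6 281.4]]
```

```bash
python3 - <<'E'
from h import *
im=cv2.imread("pics/scene0.png")
print("hsv center/row", cv2.cvtColor(im,cv2.COLOR_BGR2HSV)[327,212:256,1].tolist(), cv2.cvtColor(im,cv2.COLOR_BGR2HSV)[312:346,233,1].tolist())
im=snapshot("scene");S=cv2.cvtColor(im,cv2.COLOR_BGR2HSV)
print(S[236:272:2,352:388:2,1])
E
```

```text
hsv center/row [26, 47, 67, 90, 92, 96, 91, 67, 46, 39, 44, 42, 39, 42, 41, 41, 42, 37, 39, 42, 36, 39, 39, 39, 39, 41, 39, 39, 41, 41, 39, 39, 39, 39, 49, 89, 97, 89, 50, 29, 25, 25, 24, 24] [144, 149, 123, 103, 96, 97, 78, 34, 35, 39, 39, 41, 39, 41, 36, 39, 39, 41, 39, 39, 39, 39, 37, 48, 72, 92, 97, 83, 43, 29, 29, 24, 17, 20]
[[163 166 162 164 151 156 153 151 155 161 178 166 123  27  28  32  29  29]
 [164 165 163 164 158 160 166 161 158 160 129 108  95  28  29  31  29  24]
 [174 180 179 170 159 170 167 159 126 112 108  90  69  29  27  29  30  29]
 [124 172 184 184 179 161 124 104 112  83  43  47  36  27  25  28  25  25]
 [112 119 151 163 124 112 116  87  43  40  40  50  32  22  20  29  29  30]
 [112 109 110 111 107  87  43  39  43  41  41  65  29  26  24  25  30  28]
 [108 117 110 107  44  42  41  42  42  40  43  78  29  25  26  29  29  28]
 [110 108 106 106  38  44  41  40  40  43  50  64  27  29  25  28  29  24]
 [112 109 112  83  44  40  43  43  42  38  49 115 103  51  25  25  22  28]
 [106 112 109  67  41  43  42  41  43  43  50 119 124 128 103  36  30  29]
 [116 110 105  63  43  43  43  38  51  93 104 119 121 118 123 149  71  28]
 [108 114 105  51  43  40  49  97 103 103 120 121 124 122 118 115  36  27]
 [110 112 102  41  49  86 111 106 121 120 123 126 117 110  97 101  39  29]
 [110 114 104  94 105 117 120 123 121 130 132 115 106 100 100 104  68  42]
 [104 104 103 113 123 120 124 125 135 119 108 101 103 107 100 100  64  49]
 [109 106 118 121 121 129 127 111 106 103 104 102 100  94 100 104  60  41]
 [120 120 120 123 130 120 109 103  98 101  98 100 100  98 104  86  27  21]
 [123 126 129 118 107 103 103  96 103 102 100 101 105 107  50  31  29  25]]
```

The label's edges still show about 6° of lean, because friction on the rim is opposing the press. Dragging back toward −x while pressing should make friction help.

Request:
{"method": "servo_tool", "body": {
  "targets": [
    [0,0,-1.2,0],
    [1.2,0,-1.3,0],
    [1.5,0,-0.8,0],
    [1.5,0,-0.2,0],
    [1.1,0,-0.1,0],
    [0.8,0,-0.1,0],
    [0.5,0,-0.1,0],
    [0.2,0,-0.1,0]
  ]
}}

```text
time: 16.4
tool_pos: [0.6035, 0.1462, 0.1227]
ee_rot: [3.125, -0.009, 0.051]
wrist_force: [0.2, -0.4, 7.4]
width: 0.0607
finger_force: 30.0
```

```bash
sed -i 's/^    m=((S<110).*/    m=((S>33)\&(S<68)).astype(np.uint8)*255/; s/np.ones((7,7))/np.ones((11,11))/' lab.py
cat >> lab.py <<'E'
def slope(n=1):
    im=snapshot("scene");o=get_obs();g=o["tool_pos"]+[0,0,.005]
    print("F",o["wrist_force"].round(1),"tcp",o["tool_pos"].round(4),"t",o["time"])
    c=proj("scene",R.from_euler("z",.053).apply([[.031,0,.033-.094]])+g)[0];q=label(im,c,24)
    if q is None:return
    f=lambda p:(proj("scene",R.from_euler("xyz",[p[0],p[1],.053]).apply(quad(p[2],p[3],p[4]-.094))+g)-q).ravel()
    # tilt p1 about y: +ve = top to +x
    r=ls(lambda p:np.r_[f(p),(p[4]-.033)*300,(p[0])*20],[0,0,.022,.02,.033]);print(q.round(1).tolist(),"tilt deg",np.degrees(r.x[:2]).round(1),r.x[2:].round(4),r.fun.round(1))
E
python3 -c "
from lab import *
slope()"
```

```text
F [-1.4 -0.6  8.2] tcp [0.6032 0.1462 0.1226] t 16.45
area 3580 n 4
[[363.1, 249.1], [377.6, 243.1], [376.4, 257.1], [362.1, 262.9]] tilt deg [-2.1 -0.6] [0.0206 0.0166 0.0325] [ 0.3  0.3 -0.1 -0.3 -0.2 -0.6  0.1  0.5 -0.1 -0.7]
```

The fit says level to about 1°, and the TCP is at 122.6 mm as predicted. I'll lift, centre over the socket and lower.

Request:
{"method": "servo_tool", "body": {
  "targets": [
    [0,0,-1.2,0],
    [-1,0,-1.4,0],
    [-1.9,0,-1.2,0],
    [-1.9,0,-0.6,0],
    [-1.9,0,-0.2,0],
    [-1.9,0,0.1,0],
    [-1.9,0,0.3,0]
  ]
}}

```text
time: 17.32
tool_pos: [0.5825, 0.1454, 0.1162]
ee_rot: [3.125, -0.003, 0.051]
wrist_force: [0.5, 0.6, -3.7]
width: 0.0605
finger_force: 30.0
```

```bash
python3 -c "
from lab import *
slope();print(get_obs()['wrist_torque'])"
```

```text
F [ 0.   0.2 -6.1] tcp [0.5824 0.1454 0.116 ] t 17.375
area 3550 n 4
[[354.9, 247.9], [370.1, 241.1], [369.1, 254.4], [354.1, 261.4]] tilt deg [-1.1  1.2] [0.0221 0.0166 0.0327] [ 0.4  0.2  0.2 -0.2 -0.3 -0.2 -0.1  0.2 -0.1 -0.4]
[ 0.16655139  0.01519288 -0.01972504]
```

It has entered the socket freely, about 7 mm deep. I'll continue down to home.

Request:
{"method": "servo_tool", "body": {
  "targets": [
    [0,0,0.5,0],
    [0,0,1,0],
    [0,0,1.5,0],
    [0,0,1.9,0],
    [0,0,2.2,0],
    [0,0,2.4,0],
    [0,0,2.4,0]
  ]
}}

```text
time: 18.25
tool_pos: [0.5828, 0.1451, 0.0952]
ee_rot: [3.125, -0.005, 0.051]
wrist_force: [-3.4, 1.2, 5.4]
width: 0.0607
finger_force: 30.0
```

```bash
python3 -c "
from lab import *
slope();print(get_obs()['wrist_torque'])"
```

```text
F [-4.4  0.7  5.6] tcp [0.5827 0.1451 0.0952] t 18.3
area 2233 n 4
[[355.4, 255.6], [369.1, 250.6], [367.6, 258.9], [353.9, 264.9]] tilt deg [-1.   2.4] [0.0196 0.0113 0.0372] [-0.1  1.  -0.6 -0.6 -0.1 -0.1  0.5  0.6  1.3 -0.3]
[ 0.37010859  0.8846087  -0.03818038]
```

The TCP is at 95.2 mm with the floor pushing back, so the jar is home. I'll press once more to seat it, then start turning counter-clockwise.

Request:
{"method": "servo_tool", "body": {
  "targets": [
    [-0.15,0,0.3,0],
    [-0.3,0,0.5,0],
    [-0.3,0,0.5,0]
  ]
}}

```text
time: 18.68
tool_pos: [0.5817, 0.1449, 0.0946]
ee_rot: [3.125, -0.011, 0.051]
wrist_force: [-7.3, -0.7, 17.5]
width: 0.0608
finger_force: 30.0
```

Request:
{"method": "servo_tool", "body": {
  "targets": [
    [0,0,-0.3,0],
    [0,0,-0.3,-5],
    [0,0,-0.3,-11],
    [0,0,-0.3,-17],
    [0,0,-0.3,-23],
    [0,0,-0.3,-29],
    [0,0,-0.3,-35],
    [0,0,-0.3,-35]
  ]
}}

```text
time: 19.68
tool_pos: [0.5812, 0.1456, 0.0946]
ee_rot: [3.124, 0.001, 0.663]
wrist_force: [-2.9, 1.0, 8.7]
width: 0.0604
finger_force: 30.0
```

```bash
cat > rib.py <<'E'
from h import *
def rib(zt):
    # rib azimuth from lid centre, on the lid's top plane, from scene view
    im=snapshot("scene");o=get_obs();g=o["tool_pos"];n=161;a=np.linspace(-.032,.032,n)
    X,Y=np.meshgrid(a,a,indexing="ij");P=np.c_[X.ravel()+g[0],Y.ravel()+g[1],np.full(n*n,zt)]
    uv=proj("scene",P).astype(np.float32).reshape(n,n,2)
    V=cv2.remap(im,uv[...,0],uv[...,1],1).max(2).astype(float)
    r=np.hypot(X,Y);m=(r<.024)&(V<.72*np.median(V[r<.024]))
    k,l,st,c=cv2.connectedComponentsWithStats(m.astype(np.uint8));i=1+np.argmax(st[1:,4]);s=l==i
    p=np.c_[X[s],Y[s]];d=np.linalg.svd(p-p.mean(0),full_matrices=False)[2][0]
    if d@p.mean(0)<0:d=-d
    print("t",o["time"],"rib az deg",np.degrees(np.arctan2(d[1],d[0])).round(1),"mean mm",(1e3*p.mean(0)).round(1),"area",s.sum(),"tool yaw",np.degrees(o["ee_rot"][2]).round(1),"F",o["wrist_force"].round(1),"Tz",o["wrist_torque"].round(2),"tcp",g.round(4))
E
python3 -c "
from rib import *
rib(.112)"
```

```text
Traceback (most recent call last):
  File "rib.py", line 9, in rib
    k,l,st,c=cv2.connectedComponentsWithStats(m.astype(np.uint8));i=1+np.argmax(st[1:,4]);s=l==i
                                                                      ~~~~~~~~~^^^^^^^^^^
ValueError: attempt to get argmax of an empty sequence
```

```bash
sed -i 's/(V<.72\*np.median(V\[r<.024\]))/(V<np.percentile(V[r<.024],7))/' rib.py
python3 -c "
from rib import *
rib(.112)
im=snapshot('scene');o=get_obs();g=o['tool_pos'];a=np.linspace(-.028,.028,15)
X,Y=np.meshgrid(a,a,indexing='ij');uv=proj('scene',np.c_[X.ravel()+g[0],Y.ravel()+g[1],np.full(225,.112)]).astype(np.float32).reshape(15,15,2)
print(cv2.remap(im,uv[...,0],uv[...,1],1).max(2))"
```

```text
t 19.775 rib az deg -43.3 mean mm [ 17.6 -10.2] area 233 tool yaw 38.0 F [-2.4  2.2  8.5] Tz [0.64 0.52 0.14] tcp [0.5813 0.1456 0.0946]
[[191 190 187 166 127 111 113 103  92  84  84  84  84  85  82]
 [193 184 135  93  91  91  90  87  84  84  85  84  84  84  69]
 [185 137  92  91  91  91  88  84  84  85  85  85  84  70  47]
 [125  91  91  92  93  89  86  84  85  84  85  85  74  66  48]
 [ 89  92  92  91  89  85  85  85  84  85  85  78  84  78  60]
 [ 92  93  93  91  86  85  85  85  85  86  83  84  90  88 104]
 [ 92  93  91  86  85  85  85  85  86  88  83  90  89  90 141]
 [ 93  94  89  84  85  85  84  84  83  83  89  90  89  93 145]
 [ 91  95  86  85  84  85  84  81  81  91  90  90  89  93 142]
 [ 89  85  85  86  85  85  82  82  91  90  90  90  89  99 171]
 [ 85  85  85  85  85  83  83  91  90  91  90  91  90 111 184]
 [ 85  85  85  84  81  77  91  90  91  91  90  90  96 158 193]
 [ 85  84  85  81  69  87  92  90  90  90  90  89 139 191 189]
 [ 86  85  82  74  82  90  91  91  90  90  87 131 193 192 190]
 [ 86  82  74  77  83  87  86  85  84  79 123 193 193 191 188]]
```

The dark rib pixels have a mean azimuth of about −30°, as expected after 35° of turn, so the lid is following the gripper. I'll continue to about 67° in all.

Request:
{"method": "servo_tool", "body": {
  "targets": [
    [0,0,0,-6],
    [0,0,0,-12],
    [0,0,0,-17],
    [0,0,0,-22],
    [0,0,0,-27],
    [0,0,0,-32],
    [0,0,0,-32]
  ]
}}

```text
time: 20.7
tool_pos: [0.5804, 0.1464, 0.0955]
ee_rot: [3.129, 0.009, 1.222]
wrist_force: [-6.2, 2.7, 11.8]
width: 0.0606
finger_force: 30.0
```

```bash
python3 -c "
from rib import *
rib(.112)"
```

```text
t 20.75 rib az deg 128.5 mean mm [2.5 2.9] area 766 tool yaw 70.0 F [-5.7  2.9 13. ] Tz [ 0.78  1.16 -0.03] tcp [0.5804 0.1465 0.0956]
```

The upward push rose to 13 N and the TCP moved up 1 mm, so the seal has sprung and the lid is free. I'll lift straight up, gently.

Request:
{"method": "servo_tool", "body": {
  "targets": [
    [0,0,-0.4,0],
    [0,0,-0.8,0],
    [0,0,-1.2,0],
    [0,0,-1.6,0],
    [0,0,-1.6,0]
  ]
}}

```text
time: 21.38
tool_pos: [0.5801, 0.1446, 0.107]
ee_rot: [3.131, 0.014, 1.22]
wrist_force: [-0.3, -0.4, -1.8]
width: 0.0601
finger_force: 30.0
```

```bash
python3 -c "
from rib import *
o=get_obs();print(o['wrist_force'],o['wrist_torque'],o['width'],o['finger_force']);to(.5804,.1464,.131,1.22)
im=snapshot('scene');c=proj('scene',[[.58+.031,.146,.06]])[0].astype(int);print(c,cv2.cvtColor(im,cv2.COLOR_BGR2HSV)[c[1]-40:c[1]+12:2,c[0]].tolist())
cv2.imwrite('pics/l1.png',im)"
```

```text
[-0.29004559 -0.43370087 -1.76173303] [ 0.01912318 -0.05015278  0.0189798 ] 0.060126567050733534 29.999848078005016
t 21.375 [0.5801 0.1446 0.107 ] [3.131 0.014 1.22 ] shift cm [ 0.18 -0.03 -2.4 ] turn 0.0
[361 250] [[23, 25, 83], [23, 28, 82], [23, 28, 83], [23, 25, 82], [23, 25, 82], [23, 25, 83], [23, 28, 82], [20, 28, 83], [20, 27, 84], [23, 27, 84], [23, 28, 83], [23, 28, 83], [23, 27, 84], [23, 27, 85], [21, 25, 71], [13, 141, 85], [12, 151, 91], [13, 161, 98], [12, 164, 104], [13, 143, 89], [14, 104, 66], [14, 88, 78], [19, 44, 93], [20, 41, 93], [20, 42, 92], [20, 42, 92]]
```

The wrist carries only about the lid's weight, so the jar stays behind. I'll lift another 2.4 cm and hold still.

Request:
{"method": "servo_tool", "body": {
  "targets": [
    [0,0,-0.5,0],
    [0,0,-1.0,0],
    [0,0,-1.6,0],
    [0,0,-2.1,0],
    [0,0,-2.4,0],
    [0,0,-2.4,0],
    [0,0,-2.4,0],
    [0,0,-2.4,0]
  ]
}}

```text
time: 22.42
tool_pos: [0.5792, 0.1454, 0.1302]
ee_rot: [3.133, 0.014, 1.221]
wrist_force: [-0.6, -1.4, -0.4]
width: 0.0608
finger_force: 30.0
```

```bash
python3 -c "
from lab import *
o=get_obs();print(o['wrist_force'],o['tool_pos'],o['ee_rot'],abs(o['qvel']).max(),o['width'])
A=cv2.imread('pics/scene0.png').astype(int)
im=snapshot('scene');q=label(im,proj('scene',[[.612,.148,.044]])[0],20);print(q)
B=im.astype(int)
# bystanders moved? compare patches
for n,(u,v) in dict(shaker=(286,272),mug=(305,345),bottle=(437,240),tub=(108,292),spreader=(377,325),spat=(215,255)).items():
    print(n,abs(A-B)[v-22:v+22,u-22:u+22].mean().round(1))
# colour column below the lid: lid rim gap/neck
c=proj('scene',[[.580,.145,z] for z in np.arange(.06,.15,.006)]).round().astype(int);H=cv2.cvtColor(im,cv2.COLOR_BGR2HSV)
print([H[v,u,1:].tolist() for u,v in c])"
```

```text
[-0.58606833 -1.36654812 -0.38073354] [0.57923276 0.14535717 0.13019933] [3.13271547 0.01441454 1.22058702] 0.002129988955156279 0.06079630656509893
area 2513 n 4
[[354.125 255.875]
 [369.125 249.625]
 [367.875 258.875]
 [353.125 265.375]]
shaker 9.8
mug 1.5
bottle 1.3
tub 2.6
spreader 1.8
spat 3.4
[[153, 95], [151, 88], [145, 86], [126, 73], [139, 79], [79, 106], [34, 114], [34, 114], [19, 79], [20, 77], [23, 78], [17, 76], [17, 89], [19, 92], [24, 74]]
```

```bash
python3 -c "
from bench import *
print(close_job())"
```

```text
the job is handed in; nothing more can be done
None
```

I handed the job in at about 22.5 s. The jar was tipped to about 45°, levelled with the lid on and seated in the brace. The lid was unscrewed about 67° and is held roughly level and still, about 2 cm above the mouth. I could not confirm that the shaker stayed put: its image patch changed, probably from shadow, though nothing should have come near it.

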